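Set the board tester's selector and start the test

ROBOT

A 7-joint arm with a two-finger parallel gripper is mounted at the origin on the work surface. World frame = base frame: x ahead of the robot, y to its left, z up, the work surface at z = 0. Lengths are in m, angles in rad, forces in N, time in s.
With the tool pointing down it reaches from about 0.425 to 0.925 m from the base axis. Payload 6.8 kg.
Tool frame: the origin (TCP) lies at the very end of the fingers, on their centre line; the grasp point (between the pads) lies 19 mm behind it (tcp_to_grasp is the distance from the TCP to the grasp point, in m); z points along the fingers, y is the direction in which the jaws open and shut (so a half turn about z gives the same grasp; the last joint's range is limited). The gripper opens to 85 mm and grips with 20 to 120 N. Pads are 22 mm wide; open, the fingers measure 114 mm over their backs; the gripper's body (76 mm by 85 mm) begins 54 mm behind the grasp point. The pads swing forward as they close: fully open they stand 13 mm farther back than shut.
Start: joints at [1.144, 0.477, 0.022, 1.555, -0.011, 1.109, -0.083], TCP at [0.212, -0.641, 0.231] pointing down, gripper open.
Joint ranges: [-2.96, 2.96], [-0.34, 2.1], [-1.41, 1.46], [0.24, 2.44], [-1.37, 4.51], [0.17, 1.92], [-2.96, 2.96]. Speed limits (rad/s): [2.39, 2.39, 3.14, 3.14, 3.14, 3.14, 3.14].

INTERFACE

Orientations are given as a unit quaternion [w, x, y, z].
In Python, from station import * gives the robot as it stands.
- The arm moves only by the tool apply_moves, never from a script. Its argument "increments" is one flat list of numbers, 5 for each row, row after row: the finger opening in mm, from 0 to 85.4, then the shift along the tool's x, y, z in mm, then the turn about the tool's z in degrees. In form: [claw, tx, ty, tz, roll, claw, tx, ty, tz, roll, ...]. A call has 1 to 12 rows; each row shifts and turns the pose as measured when the row begins, along the tool's axes as they then stand; what a row does not reach is not made up. A row lasts 1/8 s, in which the tool goes at most 62.5 mm and 10.7 degrees, less where a joint would pass 70% of its speed; a pose out of reach is approached as far as the arm can. A call with a gripper value outside its range is refused whole. The fingers move at their own pace and stop on an object; "squeeze" is the grip in N (left out, the last holds). Time passes only in rows, so rows that do not move let the fingers close. It gives the time, the measured TCP pose, the force and the opening at its end, in the units of the state.
- get_obs(): the state, without advancing time (a new reading comes with each control period).
- read_camera(name): name is "side" or "top"; returns (picture, depth): 384x512x3 uint8, blue, green, red; 384x512 float32, m along the optical axis (not along the pixel's ray), 0 where there is no reading.
- get_calibration(name): a dict with "mtx" (3x3 intrinsics, pixels), "camera_from_world" (4x4, takes a point from world to camera coordinates). Camera axes: x right, y down, z forward; pixel columns grow to the right and rows downward; lengths in m; the calibration is good to about 2 mm. A picture is of the moment at which its call begins. get_calibration takes no time and is no camera call.
- hand_in(): hands the job in, once; it reports no verdict.
Trained networks look in the newest picture that a camera, given by its name, has taken for a name from the list of things; names that differ only in an ending like _2 or _b are one class to them, and where a whole thing is asked for, a point or a joint stands for the part that bears it (a point fixed in the world has none). Each returns a list of dicts, best first, with "p" (0 to 1); they miss things now and then, are a little off and sometimes report something else, mostly with a low value. They report only what shows in the picture. A call takes as long as a camera call.
- outline_of(camera, thing): "pixels" (384x512 bool, what is visible of it) and "extent" ([centre column, centre row, width, height] in pixels, round what is visible of it).
The state is a dict: "t": time; "q": joint angles; "joint_vel": joint speeds; "joint_torque": joint torques, N m; "eef_pos": TCP position; "tool_rot": TCP orientation; "contact_force": force on the tool from outside, world axes, zero at the start; "torque": the same for the moment, N m; "gripper_width": opening from 0.0 (shut) to 1.0 (fully open).
Only numpy, scipy, OpenCV 4.12 (cv2) and the standard library are available. Lean on these libraries where they do the work, as an engineer would, in place of code of your own. Each camera call takes 0.05 s, during which the arm holds its last target.

TASK

Set the board tester to the next program: with a fingertip, push the black pointer handle of the rotary selector round, click by click, until it points at the green tag, pushing on one side of it and never pinching it. Only then press the white start button fully down and let it come up again. Leave the selector at the green tag, and do not shift or lift anything else on the console or the bench.

Things in the scene. Friction and masses are not known exactly. Their poses are not given: they have to be found in the camera images.
- console: blue board-tester console with a grey panel, 200 (x) x 320 (y) x 70 mm (z), fixed to the bench; origin: centre of its underside. On the panel: the selector (axis at x 0, y +70 mm in this frame), four coloured tags round it, the start button (x -35, y -95 mm), a solder spool and a small jar. Its x axis points roughly away from the robot.
- selector (a joint): angle of the rotary selector, rad, 0 at its anticlockwise stop, growing clockwise seen from above, up to the other stop at 3.665. It has 8 click positions 0.5236 rad (30 degrees) apart, the first at 0; a white tick on the panel marks each. It needs about 0.1 N m to leave a click; once more than half-way (0.26 rad) it snaps on into the next one by itself and stays there.
- selector_aim (a point): the spot just above the panel (2 mm) that the pointer aims at, 56 mm from the selector's axis: where a tag's centre lies when the pointer points at it. The direction from selector_hub to here is where the pointer points.
- start (a joint): travel of the start button, m: 0 up, 0.006 fully down; springs back by itself; about 5 N when fully down.
- start_top (a point): centre of the top of the round white start button, 32 mm across, 22 mm above the panel, in a black housing 48 mm across; up, it stands 10 mm above the housing, fully down 4 mm; it is pressed straight down.
- selector_hub (a point): point on the selector's vertical axis at the top of its handle, 36 mm above the panel. The black handle is a one-ended pointer with a white stripe: a bar 14 mm thick, from 10 to 36 mm above the panel, that reaches 42 mm from the axis on the pointing side and 12 mm on the other. Under it is a round hub 40 mm across whose top is 12 mm above the panel.
- tag_green: green round tag, 14 mm across and 2 mm high, on the panel 56 mm from the selector's axis at one of its click positions (the fourth to the seventh, which one varies); origin: its centre, on the panel.
- tag_red: red round tag, 14 mm across and 2 mm high, on the panel 56 mm from the selector's axis at one of its click positions (the fourth to the seventh, which one varies); origin: its centre, on the panel.
- tag_yellow: yellow round tag, 14 mm across and 2 mm high, on the panel 56 mm from the selector's axis at one of its click positions (the fourth to the seventh, which one varies); origin: its centre, on the panel.
- tag_blue: blue round tag, 14 mm across and 2 mm high, on the panel 56 mm from the selector's axis at one of its click positions (the fourth to the seventh, which one varies); origin: its centre, on the panel.
- spool: orange reel of solder wire, 52 mm across, 36 mm high, standing on the console's panel; origin: centre of its underside. Bystander.
- paste_jar: small white jar with blue cap, 32 mm across, 40 mm high, standing on the console's panel; origin: centre of its underside. Bystander.
- board: black circuit board 130 x 85 mm with red and blue components, up to 18 mm high, lying on the bench; origin: centre of its underside. Bystander.
- screwdriver: yellow-handled screwdriver 190 mm long, lying along its x axis on the bench; origin: under its middle. Bystander.
- parts_tray: black tray 140 x 100 x 35 mm with three compartments on the bench; origin: centre of its underside. Bystander.
- flux_bottle: amber bottle, 48 mm across, 120 mm high, on the bench; origin: centre of its underside. Bystander.
- tape_roll: yellow tape roll, 84 mm across, 22 mm high, on the bench; origin: centre of its underside. Bystander.

How it is judged:
On the way, in this order (a step that is already met when the one before it is completed fails the run):
1. the selector points at the green tag and rests there, the start button still up (horizontal distance between selector_aim and tag_green below 0.008 m and value of joint start below 0.002 m and velocity of joint selector between -0.3 and 0.3 rad/s), for 0.3 s.
2. the start button is pressed down with the selector at the green tag (horizontal distance between selector_aim and tag_green below 0.008 m and value of joint start above 0.0048 m), for 0.05 s.
At the end, for the whole second after the job is handed in: The pointer aims at the green tag (aim point within 8 mm of the tag's centre, about 8 degrees), at rest; the start button has been pressed (at least 4.8 of 6 mm) after that and is up again; every bystander is within 20 mm of its start (horizontal distance between selector_aim and tag_green below 0.008 m and value of joint start below 0.0015 m and velocity of joint selector between -0.1 and 0.1 rad/s and distance of each of spool, paste_jar, board, screwdriver, parts_tray, flux_bottle, tape_roll from where it was at the start of the episode below 0.02 m); the robot touches nothing.
It fails at once if the start button is pressed while the selector does not point at the green tag (value of joint start above 0.003 m and not (horizontal distance between selector_aim and tag_green below 0.008 m)).
It fails at once if the selector's handle is pinched: the fingers press on both of its faces at once (over 1 N on each) (contact force between the fingers and selector_c1 above 1 N and contact force between the fingers and selector_c2 above 1 N).
It fails at once if a bystander is shifted or lifted by more than 20 mm (distance of any of spool, paste_jar, board, screwdriver, parts_tray, flux_bottle, tape_roll from where it was at the start of the episode above 0.02 m).
It also fails if it takes over 48 s, if anything falls off the work surface, if the arm or the gripper's body presses on something with over 40 N, if the wrist force passes 120 N, or if a joint passes its speed limit or range.

## Working session

There is one attempt and no reset: what is moved stays moved. The work goes in short steps, Python scripts to look and compute and a tool call to move; the robot and the scene stay as the last step left them, time stands still between calls to the robot, and variables do not carry over. Pictures are saved under pics/ and viewed, and the job is handed in when it is done.

Besides the shell and the picture viewer there is one more tool, called after "Call:" as name(argument=value, ...), one argument or row to a line, values as JSON. apply_moves: Moves the arm, as the interface text tells. Its arguments: {"type":"object","properties":{"increments":{"type":"array"},"squeeze":{"type":"number"}},"required":["increments"]}

```bash
mkdir -p pics; ls
python3 - <<'E'
from station import *
import cv2,numpy as np
o=get_obs();print({k:np.round(v,3).tolist() for k,v in o.items()})
for c in("top","side"):
    im,d=read_camera(c);cv2.imwrite(f"pics/{c}0.png",im);np.save(f"{c}0.npy",d)
    k=get_calibration(c);print(c,np.round(k["mtx"],1).tolist(),np.round(k["camera_from_world"],3).tolist())
E
```

```text
pics
{'t': 0.0, 'q': [1.144, 0.478, 0.022, 1.556, -0.011, 1.109, -0.083], 'joint_vel': [-0.001, 0.004, -0.0, -0.0, 0.001, -0.001, 0.0], 'joint_torque': [0.0, -59.647, 1.608, -28.12, 0.013, 0.009, -0.0], 'eef_pos': [0.211, -0.64, 0.23], 'tool_rot': [-0.001, 0.987, 0.159, -0.0], 'contact_force': [0.067, 0.213, -0.068], 'torque': [0.046, 0.005, -0.035], 'gripper_width': 0.997}
top [[400.2, 0.0, 252.5], [0.0, 400.2, 192.1], [0.0, 0.0, 1.0]] [[-0.029, -1.0, 0.007, 0.013], [-0.996, 0.028, -0.09, 0.534], [0.09, -0.01, -0.996, 1.089], [0.0, 0.0, 0.0, 1.0]]
side [[361.6, 0.0, 261.3], [0.0, 361.6, 189.3], [0.0, 0.0, 1.0]] [[-0.906, -0.422, 0.005, 0.468], [-0.273, 0.578, -0.769, 0.207], [0.322, -0.698, -0.639, 0.765], [0.0, 0.0, 0.0, 1.0]]
```

View pics/top0.png

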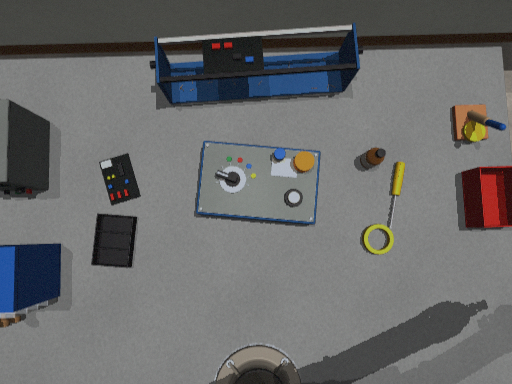

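View pics/side0.png

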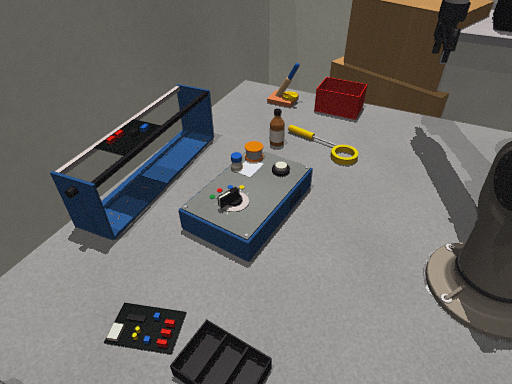

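```bash
cat > h.py <<'E'
from station import *
import cv2,numpy as np
def wpt(c,u,v,z):
    k=get_calibration(c);M=k["camera_from_world"];R,t=M[:3,:3],M[:3,3]
    r=R.T@np.linalg.inv(k["mtx"])@np.array([u,v,1.]);o=-R.T@t
    return o+r*(z-o[2])/r[2]
def proj(c,p):
    k=get_calibration(c);M=k["camera_from_world"];q=k["mtx"]@(M[:3,:3]@np.array(p)+M[:3,3]);return q[:2]/q[2]
def cen(m):
    ys,xs=np.nonzero(m);return xs.mean(),ys.mean(),len(xs)
E
python3 - <<'E'
from h import *
im,d=read_camera("top")
cv2.imwrite("pics/topc.png",cv2.resize(im[130:235,185:330],None,fx=5,fy=5,interpolation=cv2.INTER_CUBIC))
im2,_=read_camera("side")
cv2.imwrite("pics/sidec.png",cv2.resize(im2[135:260,175:320],None,fx=5,fy=4.8,interpolation=cv2.INTER_CUBIC))
for c in("top","side"):
  for n,z in[("tag_green",.072),("tag_red",.072),("tag_yellow",.072),("tag_blue",.072),("start_top",.092),("selector_hub",.1),("console",.07),("spool",.106),("paste_jar",.11),("flux_bottle",.12)]:
    for r in outline_of(c,n)[:2]:
        u,v,N=cen(r["pixels"]);print(c,n,round(r["p"],2),round(u,1),round(v,1),N,np.round(wpt(c,u,v,z),4),r["extent"])
E
```

```text
top start_top 0.61 293.1 197.3 111 [ 0.5116 -0.107   0.092 ] [293.8, 197.8, 11.8, 9.8]
top selector_hub 0.74 377.2 239.8 440 [ 0.3954 -0.3181  0.1   ] [375.4, 240.4, 32.1, 27.9]
top console 0.95 256.0 184.3 8330 [ 0.5509 -0.0116  0.07  ] [256.6, 181.8, 125.0, 84.2]
top console 0.58 303.2 161.6 352 [ 0.6084 -0.1401  0.07  ] [303.6, 163.7, 25.4, 24.6]
top spool 0.91 303.3 161.4 356 [ 0.6032 -0.1355  0.106 ] [304.0, 162.2, 24.7, 22.0]
top flux_bottle 0.57 372.2 158.0 408 [ 0.6048 -0.3106  0.12  ] [373.8, 160.6, 27.0, 22.2]
side tag_yellow 0.27 246.1 203.9 8289 [0.5329 0.0502 0.072 ] [247.4, 209.1, 131.7, 112.5]
side selector_hub 0.55 229.6 197.5 398 [0.5625 0.0741 0.1   ] [229.9, 195.1, 22.2, 20.7]
side console 0.67 246.4 203.7 8472 [0.5338 0.0471 0.07  ] [246.4, 207.6, 131.7, 109.9]
side spool 0.55 253.0 151.8 372 [ 0.5923 -0.1095  0.106 ] [254.4, 152.3, 19.0, 24.0]
side paste_jar 0.64 236.1 161.2 198 [ 0.6097 -0.0472  0.11  ] [237.1, 160.6, 12.5, 16.1]
side flux_bottle 0.91 277.1 129.4 488 [ 0.571  -0.2223  0.12  ] [276.1, 127.4, 16.6, 39.2]
```

View pics/topc.png

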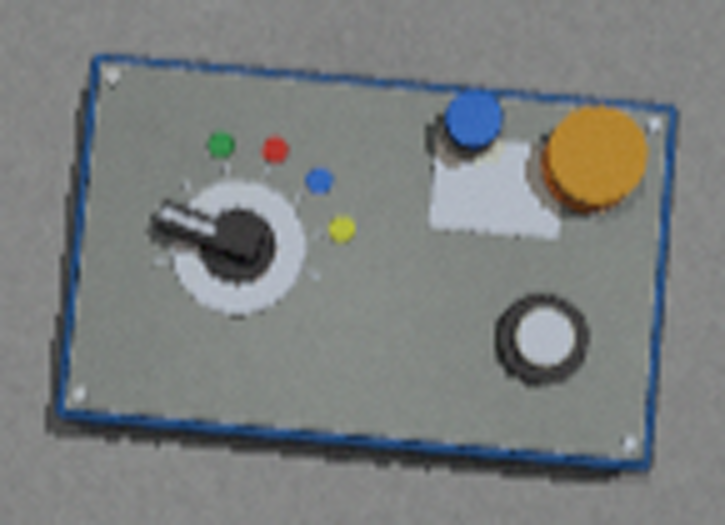

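View pics/sidec.png

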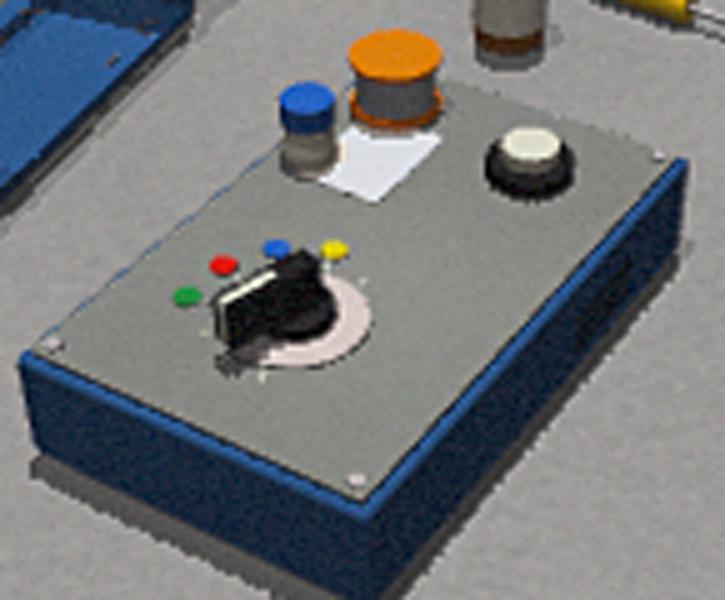

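Run:
```python
from h import *
im=cv2.imread("pics/top0.png");h=cv2.cvtColor(im,cv2.COLOR_BGR2HSV)
roi=np.zeros(im.shape[:2],bool);roi[150:185,215:262]=1
T={}
for n,(a,b) in dict(red=(0,6),yellow=(24,36),green=(45,85),blue=(100,125)).items():
    m=roi&(h[...,0]>=a)&(h[...,0]<=b)&(h[...,1]>110)&(h[...,2]>70)
    s=(h[...,1]*m).astype(float);ys,xs=np.mgrid[:384,:512]
    u,v=(s*xs).sum()/s.sum(),(s*ys).sum()/s.sum()
    T[n]=wpt("top",u,v,.072);print(n,u,v,m.sum(),T[n].round(4))
# console corners by blue rim via crop pixel coords of top (screws) 
px=lambda x,y:((x+.5)/5+185-.5,(y+.5)/5+130-.5)
C=[wpt("top",*px(*p),.07) for p in((95,57),(677,107),(648,467),(60,415))]
c=np.mean(C,0);print("corners",np.round(C,4).tolist(),c)
ex=(C[0]+C[1]-C[2]-C[3]);ey=C[0]+C[3]-C[1]-C[2];print(np.linalg.norm(ex)/2,np.linalg.norm(ey)/2)
yaw=np.arctan2(ex[1],ex[0]);yaw2=np.arctan2(-ey[0],ey[1]);print("yaw",yaw,yaw2)
yw=(yaw+2*yaw2)/3;R=np.array([[np.cos(yw),-np.sin(yw)],[np.sin(yw),np.cos(yw)]])
hub=c[:2]+R@[0,.07];print("hub",hub,"start",c[:2]+R@[-.035,-.095])
for n in T:
    d=T[n][:2]-hub;print(n,np.hypot(*d),np.degrees(np.arctan2(d[1],d[0])))
# circle fit centre known radius .056
from scipy.optimize import least_squares
P=np.array([T[n][:2] for n in T]);f=least_squares(lambda x:np.hypot(*(P-x).T)-.056,hub);print("fit hub",f.x,f.fun)
for n in T:
    d=T[n][:2]-f.x;print(n,np.degrees(np.arctan2(d[1],d[0])))
print("start top",wpt("top",*px(545,336),.092))
print("pointer tip px",wpt("top",*px(165,215),.106),wpt("top",*px(160,217),.106))
for n,p in dict(spool=(598,157),jar=(474,117)).items():print(n,wpt("top",*px(*p),.106 if n=="spool" else .11))
```

```text
red 239.59358465608466 159.47784391534393 17 [0.6187 0.0304 0.072 ]
yellow 252.91611624834874 175.4177675033025 19 [ 0.5746 -0.004   0.072 ]
green 228.7831094049904 158.49596928982726 18 [0.6221 0.0593 0.072 ]
blue 248.36617210682493 165.67833827893176 21 [0.6013 0.0074 0.072 ]
corners [[0.6721, 0.1261, 0.07], [0.6362, -0.1867, 0.07], [0.4433, -0.1628, 0.07], [0.4798, 0.1481, 0.07]] [ 0.55782781 -0.01881532  0.07      ]
0.19392539725649208 0.31387242152265066
yaw -0.11852847310007597 -0.11547554752496363
hub [0.5659639  0.05071025] start [ 0.51202319 -0.10910339]
red 0.05649134890030366 -21.054017528359093
yellow 0.05542917965340299 -80.98691249817921
green 0.056833546851075514 8.69794807306821
blue 0.05588093096932306 -50.839129544980466
fit hub [0.56672123 0.05141491] [ 4.54412436e-05  1.30763596e-05 -1.86056731e-05 -4.14204650e-05]
red -22.004490324989742
yellow -81.86497013406982
green 8.102240042548544
blue -51.89606146069028
start top [ 0.51281289 -0.10831726  0.092     ]
pointer tip px [0.58002249 0.08743588 0.106     ] [0.57905159 0.09004039 0.106     ]
spool [ 0.60414432 -0.13782389  0.106     ]
jar [ 0.62619105 -0.07383639  0.11      ]
```

Call:
apply_moves(
  increments=[0,42,-21,0,0,0,42,-21,0,0,0,42,-21,0,0,0,42,-21,0,0,0,42,-21,0,0,0,42,-21,0,0,0,30,-46,0,0,0,30,-46,0,0,0,30,-46,0,0,0,30,-46,0,0,0,30,-46,0,0,0,30,-46,0,0],
)

```text
t: 2.7
eef_pos: [0.5052, -0.1146, 0.2312]
tool_rot: [0.003, 0.988, 0.154, 0.002]
contact_force: [0.7, -0.0, -1.1]
gripper_width: 0.002
```

```bash
cat >> h.py <<'E'
HUB=np.array([.5665,.0512])
def plan(x,y,z,ang,n):
    "how far to go, by rows, in tool axes"
    o=get_obs();p=o["eef_pos"];w,a,b,c=o["tool_rot"];A=np.degrees(2*np.arctan2(b,a))
    d=np.array([x,y,z])-p;r=((ang-A+180)%360-180)/n
    print("now",np.round(p,4),round(A,1),"F",np.round(o["contact_force"],1),"q7",round(o["q"][6],2))
    for i in range(n):
        t=np.radians(A+r*i);e=d/n*1000
        print([round(e[0]*np.cos(t)+e[1]*np.sin(t),1),round(e[0]*np.sin(t)-e[1]*np.cos(t),1),round(-e[2],1),round(-r,1)])
def push(th,off,r=.030):
    t=np.radians(th);return HUB+r*np.array([np.cos(t),np.sin(t)])+off*np.array([-np.sin(t),np.cos(t)])
E
python3 - <<'E'
from h import *
x,y=push(68,.027);print(x,y);plan(x,y,.15,158,14)
E
```

```text
0.5527042337291741 0.08912989365923325
now [ 0.5052 -0.1146  0.2312] 17.7 F [ 0.7 -0.  -1.1] q7 -1.23
[np.float64(7.7), np.float64(-12.8), np.float64(5.8), np.float64(-10.0)]
[np.float64(9.8), np.float64(-11.3), np.float64(5.8), np.float64(-10.0)]
[np.float64(11.6), np.float64(-9.4), np.float64(5.8), np.float64(-10.0)]
[np.float64(13.1), np.float64(-7.3), np.float64(5.8), np.float64(-10.0)]
[np.float64(14.1), np.float64(-4.9), np.float64(5.8), np.float64(-10.0)]
[np.float64(14.8), np.float64(-2.4), np.float64(5.8), np.float64(-10.0)]
[np.float64(14.9), np.float64(0.2), np.float64(5.8), np.float64(-10.0)]
[np.float64(14.7), np.float64(2.8), np.float64(5.8), np.float64(-10.0)]
[np.float64(14.0), np.float64(5.4), np.float64(5.8), np.float64(-10.0)]
[np.float64(12.8), np.float64(7.7), np.float64(5.8), np.float64(-10.0)]
[np.float64(11.3), np.float64(9.8), np.float64(5.8), np.float64(-10.0)]
[np.float64(9.4), np.float64(11.6), np.float64(5.8), np.float64(-10.0)]
[np.float64(7.2), np.float64(13.1), np.float64(5.8), np.float64(-10.0)]
[np.float64(4.8), np.float64(14.1), np.float64(5.8), np.float64(-10.0)]
```

Call:
apply_moves(
  increments=[0,8,-13,0,-10,0,10,-11,5,-10,0,12,-9,5,-10,0,13,-7,5,-10,0,14,-5,5,-10,0,15,-2,5,-10,0,15,0,5,-10,0,15,3,5,-10,0,14,5,5,-10,0,13,8,5,-10,0,11,10,5,-10,0,9,12,5,-10],
)

```text
t: 4.2
eef_pos: [0.5461, 0.0715, 0.1767]
tool_rot: [0.006, 0.326, 0.945, -0.001]
contact_force: [-0.0, -0.3, -0.2]
gripper_width: -0.003
```

Run:
```python
from h import *
x,y=push(68,.027);plan(x,y,.13,158,4)
```

```text
now [0.5461 0.0715 0.1767] 142.0 F [-0.  -0.3 -0.2] q7 0.37
[np.float64(1.4), np.float64(4.5), np.float64(11.7), np.float64(-4.0)]
[np.float64(1.1), np.float64(4.6), np.float64(11.7), np.float64(-4.0)]
[np.float64(0.8), np.float64(4.6), np.float64(11.7), np.float64(-4.0)]
[np.float64(0.5), np.float64(4.7), np.float64(11.7), np.float64(-4.0)]
```

Call:
apply_moves(
  increments=[0,1.4,4.5,11.7,-4,0,1.1,4.6,11.7,-4,0,0.8,4.6,11.7,-4,0,0.5,4.7,11.7,-4,0,0,0,0,0],
)

```text
t: 4.82
eef_pos: [0.5542, 0.0904, 0.1289]
tool_rot: [0.006, 0.186, 0.983, -0.001]
contact_force: [-0.5, -1.1, -0.1]
gripper_width: 0.005
```

Run:
```python
from h import *
x,y=push(68,.027);plan(x,y,.089,158,3)
im,_=read_camera("side");cv2.imwrite("pics/s1.png",cv2.resize(im[100:260,130:330],None,fx=4,fy=3.75,interpolation=cv2.INTER_CUBIC))
im,_=read_camera("top");cv2.imwrite("pics/t1.png",cv2.resize(im[100:250,170:330],None,fx=4,fy=4,interpolation=cv2.INTER_CUBIC))
```

```text
now [0.5542 0.0904 0.1289] 158.6 F [-0.5 -1.1 -0.1] q7 0.55
[np.float64(0.3), np.float64(-0.6), np.float64(13.3), np.float64(0.2)]
[np.float64(0.3), np.float64(-0.6), np.float64(13.3), np.float64(0.2)]
[np.float64(0.3), np.float64(-0.6), np.float64(13.3), np.float64(0.2)]
```

View pics/s1.png

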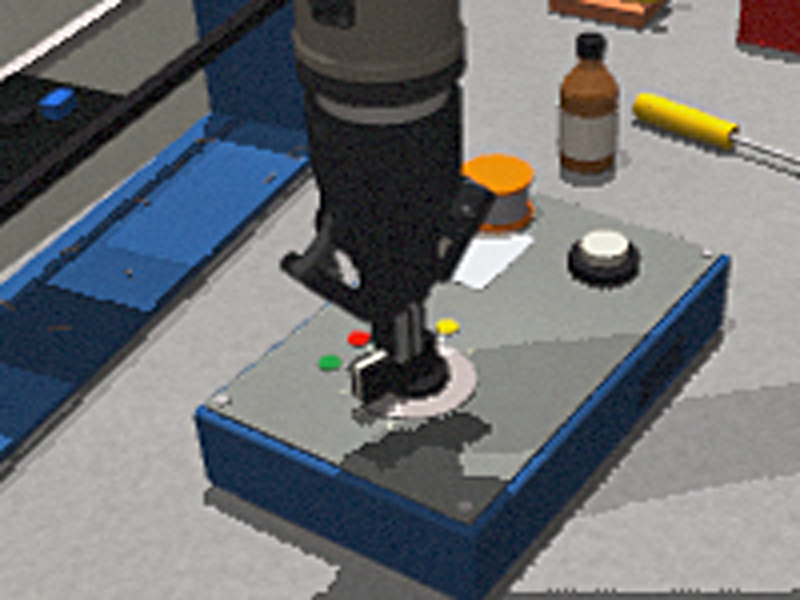

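View pics/t1.png

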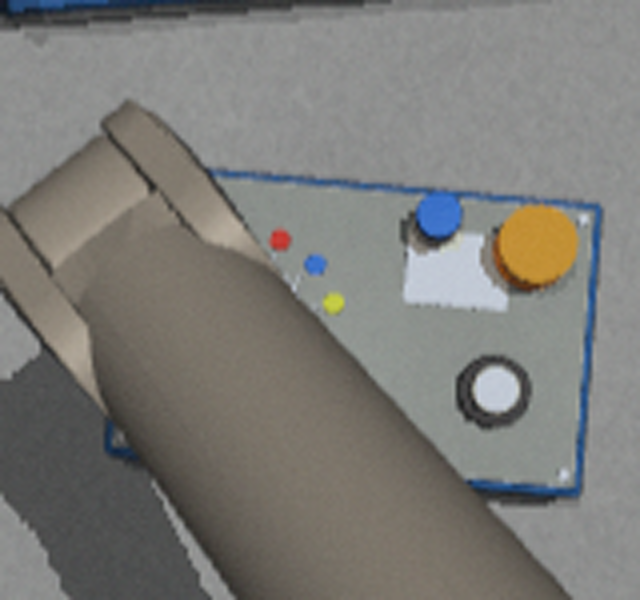

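Call:
apply_moves(
  increments=[0,0,-1,14,0,0,0,0,13,0,0,0,0,12,0,0,0,0,0,0],
)

```text
t: 5.42
eef_pos: [0.5551, 0.0881, 0.0886]
tool_rot: [0.007, 0.188, 0.982, -0.002]
contact_force: [-0.3, -0.0, -0.3]
gripper_width: -0.001
```

Run:
```python
from h import *
for th,off in((68,.018),(53,.018),(38,.018)):
  x,y=push(th,off);print(th,x,y)
  plan(x,y,.088,th+90,5)
im,_=read_camera("side");cv2.imwrite("pics/s2.png",cv2.resize(im[160:240,180:280],None,fx=8,fy=7.5,interpolation=cv2.INTER_CUBIC))
```

```text
68 0.5610488884202752 0.08575843431849003
now [0.5551 0.0881 0.0886] 158.3 F [-0.3 -0.  -0.3] q7 0.5
[np.float64(-1.3), np.float64(0.0), np.float64(0.1), np.float64(0.1)]
[np.float64(-1.3), np.float64(0.0), np.float64(0.1), np.float64(0.1)]
[np.float64(-1.3), np.float64(0.0), np.float64(0.1), np.float64(0.1)]
[np.float64(-1.3), np.float64(0.0), np.float64(0.1), np.float64(0.1)]
[np.float64(-1.3), np.float64(0.0), np.float64(0.1), np.float64(0.1)]
53 0.5701790115137102 0.08599173571815566
now [0.5551 0.0881 0.0886] 158.3 F [-0.3 -0.  -0.3] q7 0.5
[np.float64(-3.0), np.float64(0.7), np.float64(0.1), np.float64(3.1)]
[np.float64(-2.9), np.float64(0.9), np.float64(0.1), np.float64(3.1)]
[np.float64(-2.9), np.float64(1.0), np.float64(0.1), np.float64(3.1)]
[np.float64(-2.8), np.float64(1.2), np.float64(0.1), np.float64(3.1)]
[np.float64(-2.7), np.float64(1.3), np.float64(0.1), np.float64(3.1)]
38 0.5790584160523399 0.08385403782469074
now [0.5551 0.0881 0.0886] 158.3 F [-0.3 -0.  -0.3] q7 0.5
[np.float64(-4.8), np.float64(1.0), np.float64(0.1), np.float64(6.1)]
[np.float64(-4.6), np.float64(1.5), np.float64(0.1), np.float64(6.1)]
[np.float64(-4.5), np.float64(2.0), np.float64(0.1), np.float64(6.1)]
[np.float64(-4.2), np.float64(2.4), np.float64(0.1), np.float64(6.1)]
[np.float64(-3.9), np.float64(2.9), np.float64(0.1), np.float64(6.1)]
```

View pics/s2.png

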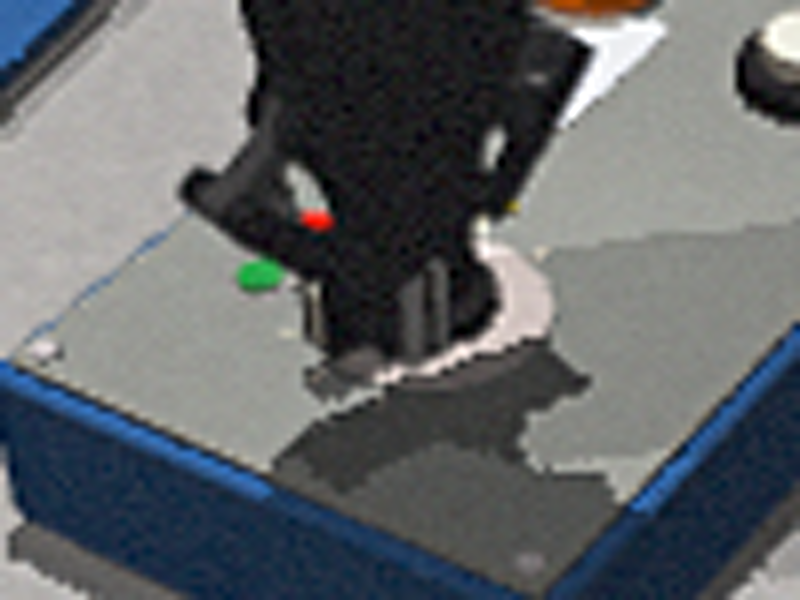

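Call:
apply_moves(
  increments=[0,-3,0.5,0,3,0,-3,0.9,0,3,0,-3,1,0,3,0,-3,1.2,0,3,0,-3,1.3,0,3],
)

```text
t: 6.1
eef_pos: [0.5638, 0.0893, 0.0892]
tool_rot: [0.002, 0.317, 0.949, -0.002]
contact_force: [-10.3, 2.4, 7.2]
gripper_width: 0.002
```

Run:
```python
from h import *
x,y=push(45,.018);print(x,y);plan(x,y,.088,135,3)
im,_=read_camera("side");cv2.imwrite("pics/s3.png",cv2.resize(im[160:240,180:280],None,fx=8,fy=7.5,interpolation=cv2.INTER_CUBIC))
```

```text
0.5749852813742385 0.08514112549695428
now [0.5638 0.0893 0.0892] 143.1 F [-10.3   2.4   7.2] q7 0.29
[np.float64(-3.8), np.float64(1.1), np.float64(0.4), np.float64(2.7)]
[np.float64(-3.8), np.float64(1.3), np.float64(0.4), np.float64(2.7)]
[np.float64(-3.7), np.float64(1.5), np.float64(0.4), np.float64(2.7)]
```

View pics/s3.png

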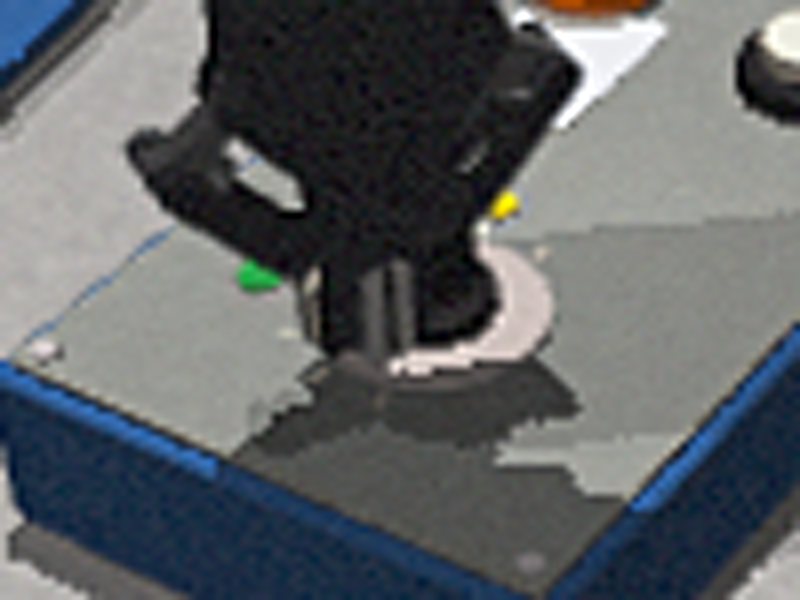

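Call:
apply_moves(
  increments=[0,-5,1,0,0,0,-5,1,0,0,0,-4,1,0,0],
)

```text
t: 6.52
eef_pos: [0.5722, 0.0863, 0.0896]
tool_rot: [-0.002, 0.316, 0.949, -0.003]
contact_force: [-3.1, -0.4, 0.2]
gripper_width: 0.001
```

Run:
```python
from h import *
x,y=push(45,.018);print(x,y);plan(x,y,.088,135,3)
im,_=read_camera("side");cv2.imwrite("pics/s4.png",cv2.resize(im[160:240,180:280],None,fx=8,fy=7.5,interpolation=cv2.INTER_CUBIC))
```

```text
0.5749852813742385 0.08514112549695428
now [0.5722 0.0863 0.0896] 143.2 F [-3.1 -0.4  0.2] q7 0.3
[np.float64(-1.0), np.float64(0.2), np.float64(0.5), np.float64(2.7)]
[np.float64(-0.9), np.float64(0.3), np.float64(0.5), np.float64(2.7)]
[np.float64(-0.9), np.float64(0.3), np.float64(0.5), np.float64(2.7)]
```

View pics/s4.png

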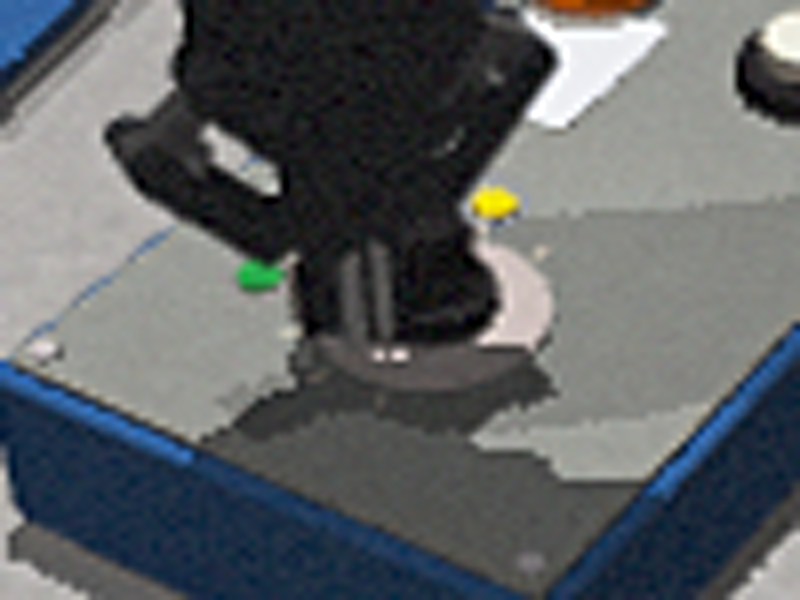

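Run:
```python
from h import *
x,y=push(36,.018);print(x,y);plan(x,y,.0885,126,4)
```

```text
0.580190375289984 0.08339586346752326
now [0.5731 0.086  0.0896] 143.2 F [ 0.4 -1.1  0.9] q7 0.3
[np.float64(-1.8), np.float64(0.5), np.float64(0.3), np.float64(4.3)]
[np.float64(-1.8), np.float64(0.7), np.float64(0.3), np.float64(4.3)]
[np.float64(-1.7), np.float64(0.8), np.float64(0.3), np.float64(4.3)]
[np.float64(-1.6), np.float64(0.9), np.float64(0.3), np.float64(4.3)]
```

Call:
apply_moves(
  increments=[0,-2,0.5,0,4,0,-2,0.7,0,4,0,-2,0.8,0,4,0,-2,0.9,0,4],
)

```text
t: 7.08
eef_pos: [0.5806, 0.0844, 0.0898]
tool_rot: [-0.003, 0.449, 0.894, -0.002]
contact_force: [-7.3, 4.2, 2.2]
gripper_width: -0.0
```

Run:
```python
from h import *
for th in(30,20):
    x,y=push(th,.018);print(x,y);plan(x,y,.0885,th+90,3)
im,_=read_camera("side");cv2.imwrite("pics/s5.png",cv2.resize(im[160:240,180:280],None,fx=8,fy=7.5,interpolation=cv2.INTER_CUBIC))
```

```text
0.5834807621135332 0.0817884572681199
now [0.5806 0.0844 0.0898] 126.6 F [-7.3  4.2  2.2] q7 0.07
[np.float64(-1.3), np.float64(0.2), np.float64(0.4), np.float64(2.2)]
[np.float64(-1.3), np.float64(0.3), np.float64(0.4), np.float64(2.2)]
[np.float64(-1.3), np.float64(0.3), np.float64(0.4), np.float64(2.2)]
0.5885344160437151 0.07837507147391641
now [0.5806 0.0844 0.0898] 126.6 F [-7.3  4.2  2.2] q7 0.07
[np.float64(-3.2), np.float64(0.9), np.float64(0.4), np.float64(5.5)]
[np.float64(-3.1), np.float64(1.2), np.float64(0.4), np.float64(5.5)]
[np.float64(-3.0), np.float64(1.5), np.float64(0.4), np.float64(5.5)]
```

View pics/s5.png

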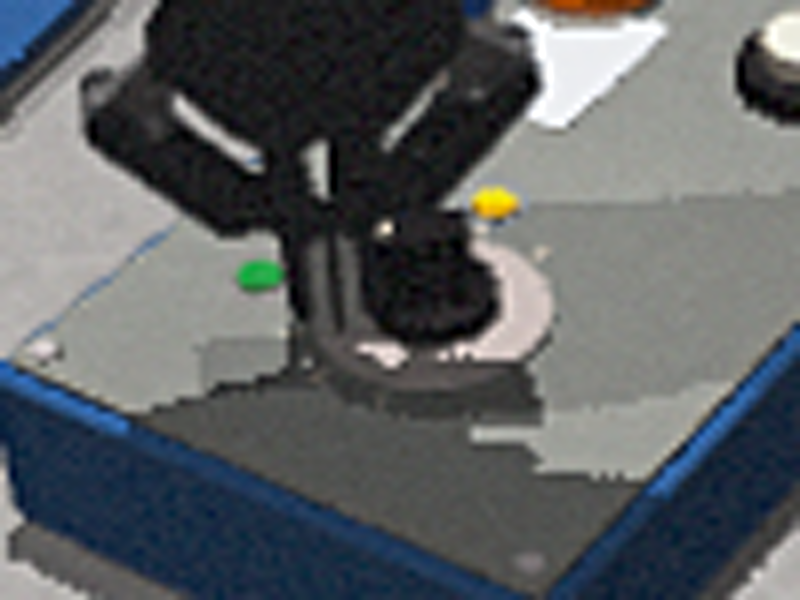

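Call:
apply_moves(
  increments=[0,-4.5,1,0,2,0,-4.5,1,0,2,0,-2,0.5,0,0],
)

```text
t: 7.5
eef_pos: [0.585, 0.0821, 0.0897]
tool_rot: [-0.007, 0.48, 0.877, -0.002]
contact_force: [-3.8, 2.4, 0.7]
gripper_width: 0.002
```

Run:
```python
from h import *
for th in(20,):
    x,y=push(th,.018);print(x,y);plan(x,y,.0885,th+90,3)
im,_=read_camera("side");cv2.imwrite("pics/s6.png",cv2.resize(im[160:240,180:280],None,fx=8,fy=7.5,interpolation=cv2.INTER_CUBIC))
o=get_obs();print(o["contact_force"])
```

```text
0.5885344160437151 0.07837507147391641
now [0.585  0.0821 0.0897] 122.6 F [-3.8  2.4  0.7] q7 0.02
[np.float64(-1.7), np.float64(0.3), np.float64(0.4), np.float64(4.2)]
[np.float64(-1.7), np.float64(0.4), np.float64(0.4), np.float64(4.2)]
[np.float64(-1.6), np.float64(0.6), np.float64(0.4), np.float64(4.2)]
[-3.83622015  3.39327175  0.95398159]
```

View pics/s6.png

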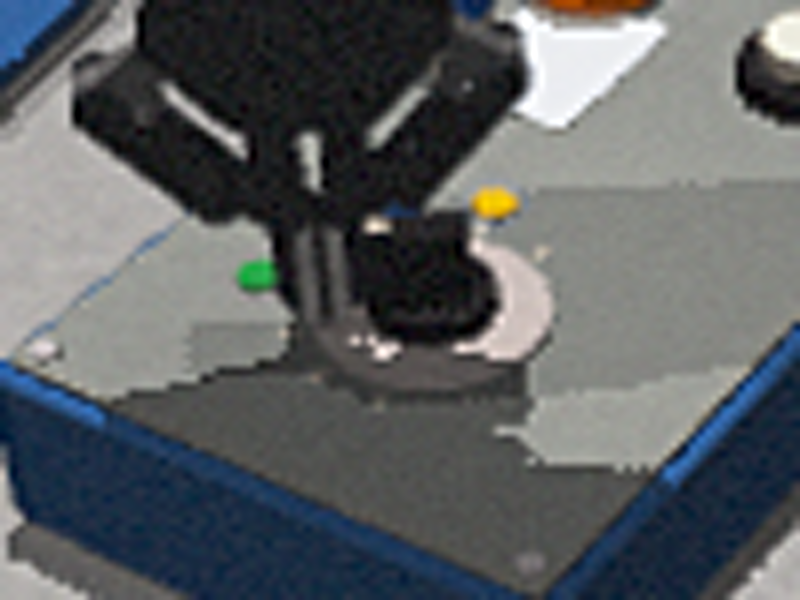

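Call:
apply_moves(
  increments=[0,-4,1,0,2,0,-3,1,0,2,0,0,0,0,0],
)

```text
t: 7.92
eef_pos: [0.5923, 0.0765, 0.09]
tool_rot: [-0.005, 0.512, 0.859, -0.001]
contact_force: [-0.1, 0.6, -0.1]
gripper_width: 0.002
```

Run:
```python
from h import *
for th in(18,):
    x,y=push(th,.018);print(x,y);plan(x,y,.0885,th+90,3)
im,_=read_camera("side");cv2.imwrite("pics/s7.png",cv2.resize(im[160:240,180:280],None,fx=8,fy=7.5,interpolation=cv2.INTER_CUBIC))
o=get_obs();print(o["contact_force"])
```

```text
0.5894693895901055 0.07758952712456119
now [0.5923 0.0765 0.09  ] 118.4 F [-0.1  0.6 -0.1] q7 -0.03
[np.float64(0.8), np.float64(-0.6), np.float64(0.5), np.float64(3.5)]
[np.float64(0.7), np.float64(-0.7), np.float64(0.5), np.float64(3.5)]
[np.float64(0.7), np.float64(-0.7), np.float64(0.5), np.float64(3.5)]
[0.05131037 0.52222958 0.50636407]
```

View pics/s7.png

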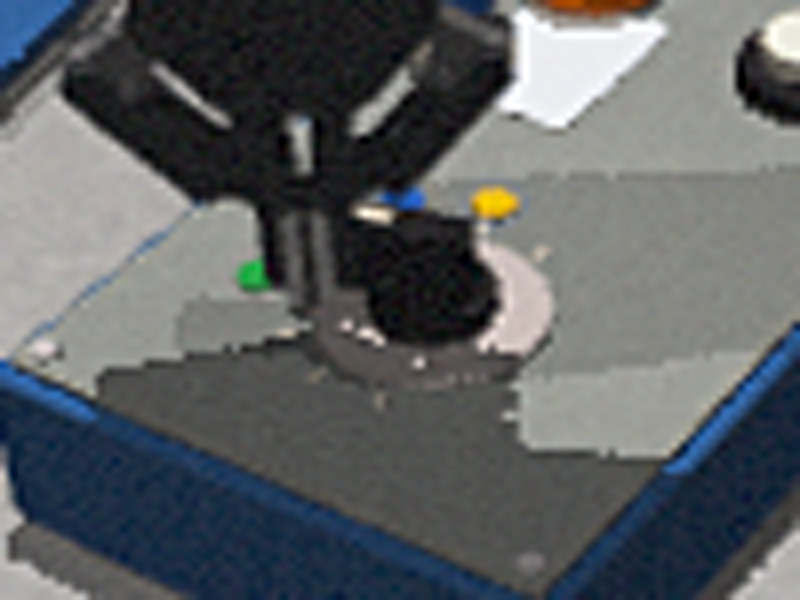

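Call:
apply_moves(
  increments=[0,4,-1,0,0,0,6,-1,0,0,0,0,0,-20,0,0,0,0,-30,0,0,0,0,-40,0,0,0,0,0,0],
)

```text
t: 8.72
eef_pos: [0.5872, 0.0853, 0.1872]
tool_rot: [-0.004, 0.511, 0.859, 0.0]
contact_force: [1.0, 0.2, 0.0]
gripper_width: 0.002
```

Run:
```python
from h import *
plan(.5125,-.1083,.14,118,6)
im,_=read_camera("side");cv2.imwrite("pics/s8.png",cv2.resize(im[160:240,180:280],None,fx=8,fy=7.5,interpolation=cv2.INTER_CUBIC))
for th in(38,8.1):
  t=np.radians(th);u=np.array([np.cos(t),np.sin(t)]);a=proj("side",[*(HUB+.042*u),.106]);print(th,(a-[180,160])*[8,7.5])
```

```text
now [0.5872 0.0853 0.1872] 118.5 F [1.  0.2 0. ] q7 0.02
[np.float64(-22.4), np.float64(-26.3), np.float64(7.9), np.float64(0.1)]
[np.float64(-22.5), np.float64(-26.3), np.float64(7.9), np.float64(0.1)]
[np.float64(-22.5), np.float64(-26.3), np.float64(7.9), np.float64(0.1)]
[np.float64(-22.5), np.float64(-26.2), np.float64(7.9), np.float64(0.1)]
[np.float64(-22.6), np.float64(-26.2), np.float64(7.9), np.float64(0.1)]
[np.float64(-22.6), np.float64(-26.2), np.float64(7.9), np.float64(0.1)]
38 [278.25834014 238.46043258]
8.1 [288.0088925 194.1185977]
```

View pics/s8.png

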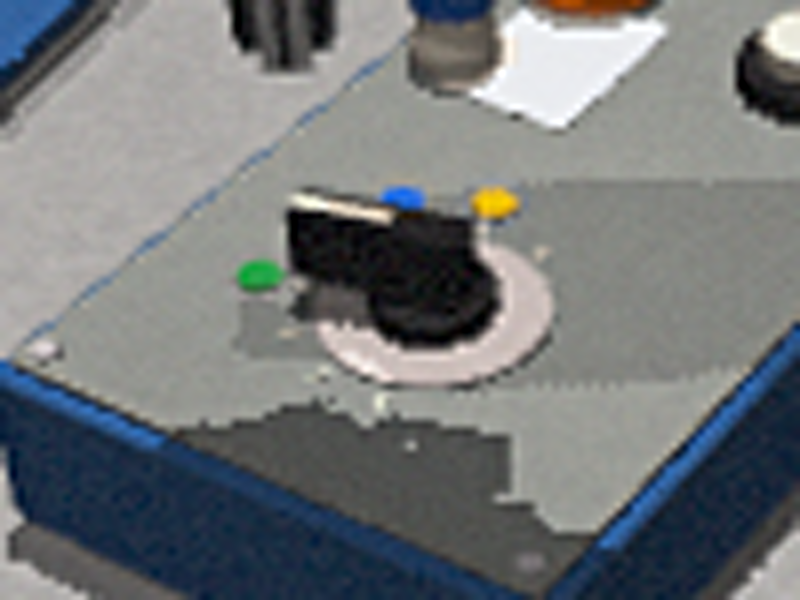

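The handle tip at crop pixel (288,197) matches the projection for green, (288,194), so the selector is at green. Next is the button.

Call:
apply_moves(
  increments=[0,-22,-26,0,0,0,-22,-26,0,0,0,-22,-26,0,0,0,-22,-26,8,0,0,-22,-26,15,0,0,-22,-26,20,0,0,0,0,0,0],
)

```text
t: 9.65
eef_pos: [0.5056, -0.111, 0.1391]
tool_rot: [-0.008, 0.51, 0.86, -0.003]
contact_force: [-0.5, 0.3, -0.0]
gripper_width: 0.001
```

Run:
```python
from h import *
plan(.5125,-.1083,.097,118,4)
im,_=read_camera("side");cv2.imwrite("pics/s9.png",cv2.resize(im[100:240,180:340],None,fx=5,fy=4.2,interpolation=cv2.INTER_CUBIC))
im,_=read_camera("top");cv2.imwrite("pics/t9.png",cv2.resize(im[130:235,185:330],None,fx=5,fy=5,interpolation=cv2.INTER_CUBIC))
```

```text
now [ 0.5056 -0.111   0.1391] 118.6 F [-0.5  0.3 -0. ] q7 0.37
[np.float64(-0.2), np.float64(1.8), np.float64(10.5), np.float64(0.2)]
[np.float64(-0.2), np.float64(1.8), np.float64(10.5), np.float64(0.2)]
[np.float64(-0.2), np.float64(1.8), np.float64(10.5), np.float64(0.2)]
[np.float64(-0.2), np.float64(1.8), np.float64(10.5), np.float64(0.2)]
```

View pics/s9.png

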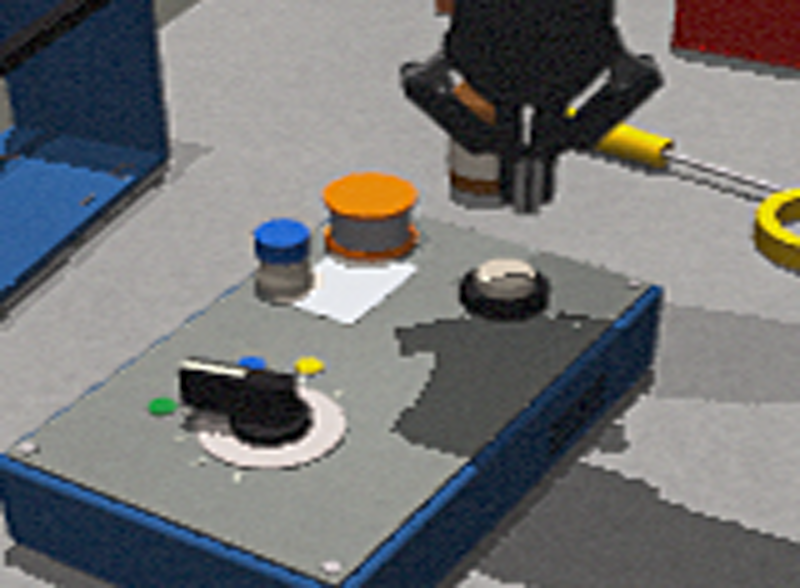

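View pics/t9.png

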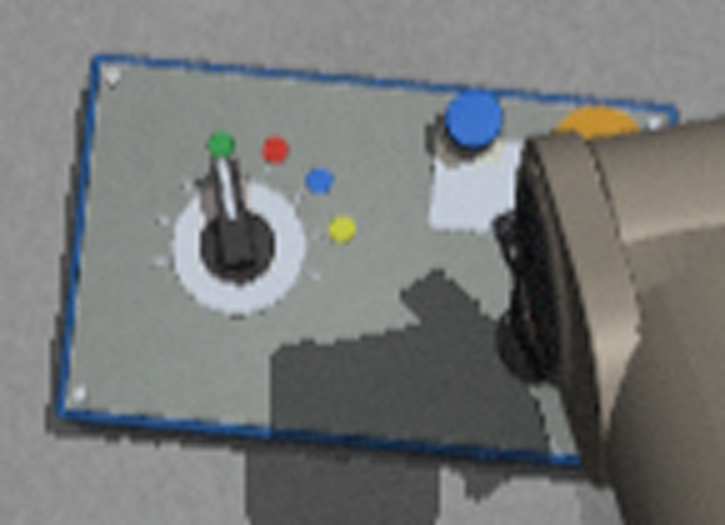

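Both views show the pointer at green; I'm descending onto the button.

Call:
apply_moves(
  increments=[0,0,2,11,0,0,0,2,11,0,0,0,2,11,0,0,0,2,9,0,0,0,0,0,0],
)

```text
t: 10.38
eef_pos: [0.5166, -0.0996, 0.0961]
tool_rot: [-0.006, 0.506, 0.863, 0.0]
contact_force: [-0.0, 0.4, 0.4]
gripper_width: -0.006
```

Call:
apply_moves(
  increments=[0,0,0,4,0,0,0,0,4,0,0,0,0,3,0],
)

```text
t: 10.75
eef_pos: [0.5172, -0.0995, 0.0857]
tool_rot: [-0.005, 0.506, 0.863, 0.0]
contact_force: [-5.7, 1.8, 23.0]
gripper_width: -0.001
```

Call:
apply_moves(
  increments=[0,0,0,1.5,0,0,0,0,-10,0,0,0,0,-10,0,0,0,0,0,0],
)

```text
t: 11.25
eef_pos: [0.5179, -0.0999, 0.1071]
tool_rot: [-0.004, 0.506, 0.862, -0.0]
contact_force: [-0.2, 0.7, -0.0]
gripper_width: 0.002
```

Run:
```python
from h import *
plan(.5125,-.1083,.096,118,2)
```

```text
now [ 0.5179 -0.0999  0.1071] 119.2 F [-0.2  0.7 -0. ] q7 0.32
[np.float64(-2.3), np.float64(-4.4), np.float64(5.5), np.float64(0.6)]
[np.float64(-2.4), np.float64(-4.3), np.float64(5.5), np.float64(0.6)]
```

Pressing once more, centred this time.

Call:
apply_moves(
  increments=[0,-2.4,-4.4,0,0,0,-2.4,-4.4,4,0,0,0,0,4,0,0,0,0,3,0,0,0,0,3,0,0,0,0,3,0,0,0,0,3,0,0,0,0,3,0],
)

```text
t: 12.25
eef_pos: [0.5112, -0.1095, 0.0853]
tool_rot: [-0.005, 0.507, 0.862, -0.002]
contact_force: [-16.6, 1.1, 48.7]
gripper_width: -0.002
```

Run:
```python
from h import *
im,_=read_camera("side");cv2.imwrite("pics/s10.png",cv2.resize(im[130:200,240:320],None,fx=8,fy=8,interpolation=cv2.INTER_CUBIC))
o=get_obs();print(o["eef_pos"],o["contact_force"])
```

```text
[ 0.51116785 -0.1095127   0.08550367] [-12.9014493    0.99117126  36.46157475]
```

View pics/s10.png

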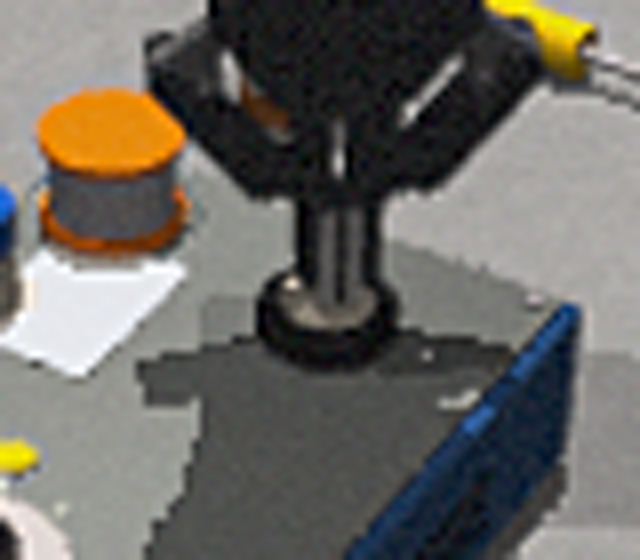

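The button is centred and bottomed out, with the reaction well above 5 N. Next I retreat.

Call:
apply_moves(
  increments=[0,0,0,-10,0,0,0,0,-20,0,0,0,0,-40,0,0,0,0,-50,0,0,0,40,0,0,0,0,40,0,0,0,0,0,0,0],
)

```text
t: 13.18
eef_pos: [0.5848, -0.0693, 0.2096]
tool_rot: [-0.003, 0.507, 0.862, -0.001]
contact_force: [-0.7, -0.2, -0.1]
gripper_width: 0.003
```

Run:
```python
from h import *
a=cv2.imread("pics/top0.png")
o=get_obs();print(o["eef_pos"],o["contact_force"])
im,_=read_camera("side");cv2.imwrite("pics/s11.png",cv2.resize(im[100:260,150:350],None,fx=4,fy=3.75,interpolation=cv2.INTER_CUBIC))
im,_=read_camera("top");cv2.imwrite("pics/t11.png",im)
```

```text
[ 0.58475648 -0.06932634  0.20964625] [-0.65138408 -0.21375915 -0.13648179]
```

View pics/s11.png

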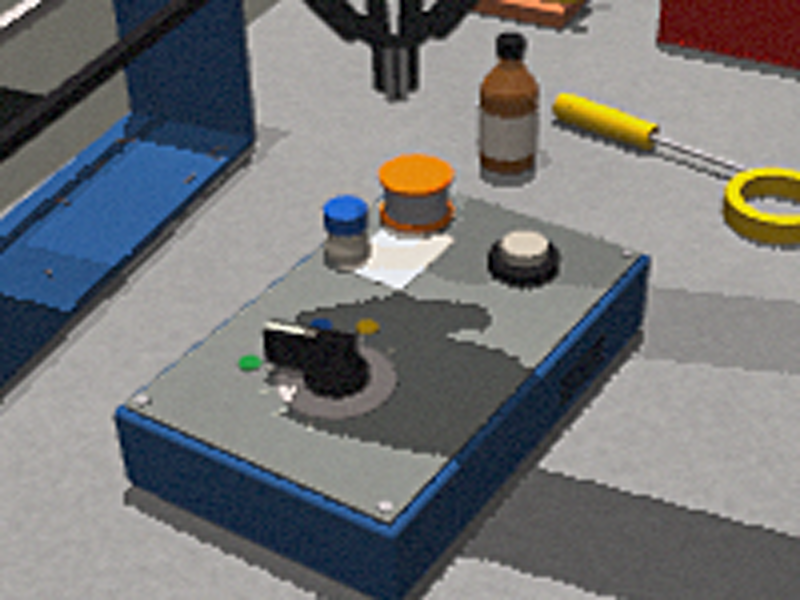

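View pics/t11.png

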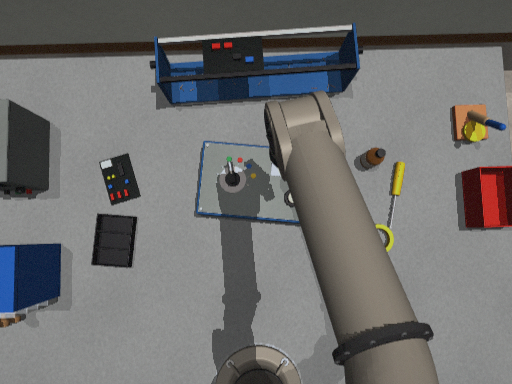

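Pointer still at green, button up again (crop ~(525,243)), bystanders in place, nothing touched.

```bash
python3 -c "
from station import *
print(hand_in())"
```

```text
the job is handed in; nothing more can be done
None
```

I turned the selector two clicks clockwise to the green tag, pressed the start button down, let it come up again, and handed the job in at about 13 s. No verdict was reported.

- **Selector:** I pushed one side of the handle with the closed fingers. Afterwards its tip lay within about 3 pixels of the position expected for green in an 8x enlarged side view. The top view agreed. It was still at green in the last pictures.
- **Start button:** I pressed it twice. The first press landed about 10 mm off the button's centre and reached 23 N with the fingertip at 85.7 mm. I recentred to within about 2 mm and pressed again, reaching about 49 N with the fingertip at 85.3 mm. The button's fully-down height is 86 mm, and both forces are well above the 5 N it needs. I judged full travel from those heights and forces, since the button's travel can't be read directly.
- **Final state:** The side view showed the button up, and the force on the tool was about zero with the arm clear. All bystanders looked in place. In the final top view the arm hid the spool and jar and part of the tape roll, but the side view showed all three. I checked them by eye, not by measuring their positions again.
- **Networks:** They missed the tags, and in the top view placed the selector hub on the tape roll. I located the tags by colour and fitted the selector axis to them. The button came from its position in the enlarged top view.

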